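# Tip the spindle cradle down and flip its keeper over

### The arm

A 6-joint arm with a two-finger parallel gripper is mounted at the origin on the work surface. World frame = base frame: x ahead of the robot, y to its left, z up, the work surface at z = 0. Lengths are in m, angles in rad, forces in N, time in s.
With the tool pointing down it reaches from about 0.25 to 0.775 m from the base axis. Payload 4 kg.
Tool frame: the origin (TCP) lies at the very end of the fingers, on their centre line; the grasp point (between the pads) lies 19 mm behind it; z points along the fingers, y is the direction in which the jaws open and shut (so a half turn about z gives the same grasp; the last joint's range is limited). The gripper opens to 94 mm and grips with 3 to 60 N. Pads are 16 mm wide; open, the fingers measure 119 mm over their backs; the gripper's body (75 mm by 177 mm) begins 78 mm behind the grasp point.
Start: joints at [1.146, 0.087, 1.371, -0, 1.684, -0.103], TCP at [0.174, 0.522, 0.206] pointing down, gripper open.
Joint ranges: [-3.1, 3.1], [-0.76, 2.03], [0.27, 2.55], [-1.08, 4.22], [0.17, 2.65], [-2.57, 2.57]. Speed limits (rad/s): [2.79, 2.79, 3.14, 3.14, 3.14, 3.14].

### API

Orientations are given as [roll, pitch, yaw] about the fixed x, y, z axes, in that order (R = Rz(yaw) Ry(pitch) Rx(roll)).
In Python, from rig import status, imaging, finish_job gives the robot as it stands. The module is installed in compiled form; this text tells all that it offers.
- The arm moves only by the shell command python3 -m pendant 'ROWS' [OPENING]. ROWS is JSON, a list of rows, each an object with "linear": the shift along the tool's x, y, z as a fraction of full scale, a list of three; "angular": the turn, a rotation vector about the tool's x, y, z as a fraction of full scale, a list of three. A call has 1 to 5 rows; each row shifts and turns the commanded pose from where the row before left it, along the tool's axes as they then stand; what a row does not reach is not made up. Full scale, the value 1, is 0.05 m for a shift and 0.08 rad for a turn. A row lasts 1/8 s, in which the tool goes at most 62.5 mm and 10.7 degrees, less where a joint would pass 70% of its speed; a pose out of reach is approached as far as the arm can. A call with a number of a shift or a turn outside -1 to 1 is refused whole. A call with a gripper value outside its range is refused whole. OPENING is the opening, from 0 (shut) to 1 (fully open), set as the call begins (- or left out, the last holds). The fingers move at their own pace and stop on an object; the grip force is fixed at half the most. Time passes only in rows, so rows that do not move let the fingers close. It gives the time, the measured TCP pose, the force and the opening at its end, in the units of the state.
- status.get_obs(): the state, without advancing time (a new reading comes with each control period).
- imaging.capture(name): name is "side" or "top"; returns a dict with "img" (420x560x3 uint8, blue, green, red), "depth" (420x560 float32, m along the optical axis (not along the pixel's ray), 0 where there is no reading), "mtx" (3x3 intrinsics, pixels), "dist_coeffs" ([k1, k2, p1, p2, k3] as OpenCV has them; the pictures are not rectified), "position" and "attitude" of the camera in the world. Camera axes: x right, y down, z forward; pixel columns grow to the right and rows downward; lengths in m; the calibration is good to about 2 mm. A picture is of the moment at which its call begins.
- finish_job(): hands the job in, once; it reports no verdict.
The state is a dict: "clock": time; "joints": joint angles; "joint_vel": joint speeds; "tau": joint torques, N m; "tcp_pos": TCP position; "eef_rot": TCP orientation; "force": force on the tool from outside, world axes, zero at the start; "ft_torque": the same for the moment, N m; "finger_gap": opening from 0.0 (shut) to 1.0 (fully open).
Only numpy, scipy, OpenCV 4.12 (cv2) and the standard library are available. Lean on these libraries where they do the work, as an engineer would, in place of code of your own. Each camera call takes 0.05 s, during which the arm holds its last target. There are 200 camera calls.

### The job

Two tipping cradles stand upright on the bench, one holding the stepped spindle and one the shorter plain bar. Pushing with the fingertips or the outside of the fingers only, tip the cradle with the stepped spindle over slowly, without letting it slam, until it lies fully down on its rest, and then flip that station's keeper bar over until it lies level across the spindle. Take nothing between the fingers and lift nothing, keep the spindle seated in its cradle, and leave the other station and everything else on the bench as it is.

Things in the scene. Friction and masses are not known exactly. Their poses are not given: they have to be found in the camera images.
- station_a: Stepped spindle's station. Fixed: grey base plate 125 x 215 x 12 mm (x -80..45, y -168..47 mm in its frame). Origin on the bench under the middle of the cradle's hinge; z up. The cradle stands upright over the origin and tips towards the station's -y; the keeper's fork stands on the -x side.
- cradle_a (a joint): Stepped spindle's station. Cradle angle, rad: 0 = upright, 1.571 = lying fully down on its rubber rest. Turns about the station's x axis through the hinge, top going to -y. Stiff friction hinge, 0.8 N m: it stays at any angle; about 6 N at the tongue moves it.
- cradle_a_hinge (a point): Middle of the cradle's hinge axis, fixed, 30 mm above the bench. The dark steel cradle is a spine 40 mm wide, 8 mm thick, centred on the hinge line, reaching 155 mm from it; on its +y face (top face when lying) a V channel 45 mm wide, up to 106 mm from the hinge, holds the work, which stands on a small foot
- cradle_a_tongue (a point): Point on the bare flat tongue (the spine above the V and the work), on the face towards the spindle's side (4 mm to +y of the hinge line when upright, on top when lying), mid-width, 140 mm from the hinge, 15 mm from the tongue's end; moves with the cradle
- cradle_a_seat (a point): Point fixed in the cradle where the middle of the seated work belongs, 25 mm off the hinge line on the V side
- keeper_a (a joint): Stepped spindle's station. Keeper angle, rad: 0 = parked, leaning back 0.35 beyond upright to the station's -x; 0.35 = upright; 1.92 = fully over, level across the cradle, its underside 72 mm above the bench, 2 mm above the lying work. Turns about the station's y axis through its pivot, tip going to +x. Starts at 0 to 0.3. Light friction: stays where left.
- keeper_a_pivot (a point): Middle of the keeper's pivot, fixed, 77 mm above the bench, 60 mm to the station's -x and 57 mm to -y of its origin; the two fork cheeks beside it reach 84 mm above the bench
- keeper_a_tip (a point): Free end of the keeper, a flat steel bar reaching 82 mm from the pivot, 20 mm wide (along the station's y), 10 mm thick; the point is on its mid-line and moves with it
- station_b: Plain bar's station, leave alone. Fixed: grey base plate 125 x 215 x 12 mm (x -80..45, y -168..47 mm in its frame). Origin on the bench under the middle of the cradle's hinge; z up. The cradle stands upright over the origin and tips towards the station's -y; the keeper's fork stands on the -x side.
- cradle_b (a joint): Plain bar's station, leave alone. Cradle angle, rad: 0 = upright, 1.571 = lying fully down on its rubber rest. Turns about the station's x axis through the hinge, top going to -y. Stiff friction hinge, 0.8 N m: it stays at any angle; about 6 N at the tongue moves it.
- cradle_b_seat (a point): Point fixed in the cradle where the middle of the seated work belongs, 25 mm off the hinge line on the V side
- keeper_b (a joint): Plain bar's station, leave alone. Keeper angle, rad: 0 = parked, leaning back 0.35 beyond upright to the station's -x; 0.35 = upright; 1.92 = fully over, level across the cradle, its underside 72 mm above the bench, 2 mm above the lying work. Turns about the station's y axis through its pivot, tip going to +x. Starts at 0 to 0.3. Light friction: stays where left.
- keeper_b_tip (a point): Free end of the keeper, a flat steel bar reaching 82 mm from the pivot, 20 mm wide (along the station's y), 10 mm thick; the point is on its mid-line and moves with it
- spindle_mid (a point): middle of the stepped spindle: loose ground steel, about 0.5 kg, standing in its cradle's V on the foot; 110 mm long, two 30 mm diameter lands with an 18 mm groove between (45 to 67 mm from its lower end) and a 12 mm wide, 12 mm long stub on top (top end 150 mm above the bench)
- bar_mid (a point): middle of the plain bar: loose steel cylinder 30 mm diameter, 75 mm long, standing in the other cradle (top 103 mm above the bench)
- ring_gauge: plain steel ring lying flat, 52 mm outside, 28 mm bore, 16 mm high, beside the stepped spindle's station; bystander
- bush: brass flanged bush standing on its flange, 36 mm flange, 34 mm high, beside the other station; bystander
- wrench: steel wrench lying flat, 170 mm long; bystander
- oil_bottle: white plastic bottle standing, 60 mm across, 140 mm high; bystander
- brush: hand brush lying flat, 170 mm long; bystander
- dowel: steel pin standing on end, 22 mm across, 60 mm high; bystander
- gauge_block: dark steel block lying flat, 75 x 50 x 25 mm; bystander
- spindle: the stepped spindle again, with its origin at the centre of its lower (foot) end, z along its axis towards the stub
Not all that is in view belongs to the job. Leave any blue look-alike of the part that bears bar_mid alone.

How it is judged:
On the way, in this order (a step that is already met when the one before it is completed fails the run):
1. the stepped spindle's cradle lies fully down, its keeper not yet over (value of joint cradle_a above 1.48 rad and value of joint keeper_a below 1.2 rad), for 0.2 s.
2. that station's keeper is over, level across the spindle (value of joint keeper_a above 1.8 rad), for 0.2 s.
At the end, for the whole second after the job is handed in: Spindle's cradle past 1.48 rad and its keeper past 1.80 rad; spindle at rest within 12 mm of its seat. Other cradle within 0.08 rad of upright, its bar within 15 mm of its seat, its keeper tip within 15 mm of its start. No bystander moved over 20 mm (value of joint cradle_a above 1.48 rad and value of joint keeper_a above 1.8 rad and distance between spindle_mid and cradle_a_seat below 0.012 m and linear speed of spindle below 0.03 m/s and not (value of joint cradle_b above 0.08 rad) and not (distance of keeper_b_tip from where it was at the start of the episode above 0.015 m) and not (distance between bar_mid and cradle_b_seat above 0.015 m) and not (distance of ring_gauge from where it was at the start of the episode above 0.02 m) and not (distance of bush from where it was at the start of the episode above 0.02 m) and not (distance of wrench from where it was at the start of the episode above 0.02 m) and not (distance of oil_bottle from where it was at the start of the episode above 0.02 m) and not (distance of brush from where it was at the start of the episode above 0.02 m) and not (distance of dowel from where it was at the start of the episode above 0.02 m) and not (distance of gauge_block from where it was at the start of the episode above 0.02 m)); the robot touches nothing.
It fails at once if the cradle, the keeper or the spindle is taken between the fingers (grasp point inside it or just past its end, touching) ((contact force between the fingers and station_a above 0.5 N and ((x of the grasp point in the frame of cradle_a_tongue between -0.02 and 0.02 m and y of the grasp point in the frame of cradle_a_tongue between -0.007 and -0.001 m and z of the grasp point in the frame of cradle_a_tongue between -0.13 and 0.026 m) or (x of the grasp point in the frame of keeper_a_tip between -0.004 and 0.004 m and y of the grasp point in the frame of keeper_a_tip between -0.009 and 0.009 m and z of the grasp point in the frame of keeper_a_tip between -0.082 and 0.011 m))) or (x of the grasp point in the frame of spindle_mid between -0.008 and 0.008 m and y of the grasp point in the frame of spindle_mid between -0.008 and 0.008 m and z of the grasp point in the frame of spindle_mid between -0.055 and 0.067 m)).
It fails at once if the stepped spindle is lifted, carried or knocked out of its seat (more than 18 mm) (distance between spindle_mid and cradle_a_seat above 0.018 m).
It fails at once if the cradle is slammed (turns faster than 3 rad/s) (velocity of joint cradle_a above 3 rad/s).
It fails at once if the other station is disturbed (cradle past 0.08 rad, keeper tip or bar moved 15 mm) (value of joint cradle_b above 0.08 rad or distance of keeper_b_tip from where it was at the start of the episode above 0.015 m or distance between bar_mid and cradle_b_seat above 0.015 m).
It fails at once if a bystander is moved more than 20 mm (distance of any of ring_gauge, bush, wrench, oil_bottle, brush, dowel, gauge_block from where it was at the start of the episode above 0.02 m).
It also fails if it takes over 53 s, if anything falls off the work surface, if the arm or the gripper's body presses on something with over 40 N, if the wrist force passes 120 N, or if a joint passes its speed limit or range.

## Working session

There is one attempt and no reset: what is moved stays moved. The work goes in short steps, Python scripts to look and compute and a shell command to move; the robot and the scene stay as the last step left them, time stands still between calls to the robot, and variables do not carry over. Pictures are saved under pics/ and viewed, about 8 in all and at most 12, crops included, and the job is handed in when it is done.

```bash
mkdir -p pics; cat > h.py <<'E'
import numpy as np,cv2
from scipy.spatial.transform import Rotation as R
from rig import status,imaging
def cap(n):
    c=imaging.capture(n); c['mtx']=np.array(c['mtx']);c['dist_coeffs']=np.array(c['dist_coeffs'],float)
    a=np.array(c['attitude'],float)
    c['R']=a if a.shape==(3,3) else R.from_euler('xyz',a).as_matrix() if a.size==3 else R.from_quat(a).as_matrix()
    return c
def cloud(c):
    h,w=c['depth'].shape
    u,v=np.meshgrid(np.arange(w),np.arange(h))
    p=cv2.undistortPoints(np.stack([u,v],-1).reshape(-1,1,2).astype(float),c['mtx'],c['dist_coeffs']).reshape(h,w,2)
    d=c['depth'][...,None]
    P=np.concatenate([p*d,d],-1)@c['R'].T+np.array(c['position'])
    P[c['depth']==0]=np.nan
    return P
E
python3 - <<'E'
from h import *
for n in('top','side'):
    c=cap(n);cv2.imwrite(f'pics/{n}0.png',c['img']);P=cloud(c);np.savez(f'{n}0.npz',P=P,img=c['img'])
    print(n,c['attitude'],c['position'],c['mtx'][0,0],np.nanpercentile(P[...,2],[1,20,50,90]))
print(status.get_obs())
E
```

```text
top [-3.08120354 -0.02449778 -1.55077108] [0.51986315 0.02764935 1.44171755] 525.0656512669742 [-7.61633059e-01 -7.43935238e-01 -3.04152249e-04  5.64313747e-02]
side [-2.1669729   0.02097094 -3.04642328] [0.48893003 0.99909633 0.81560823] 437.38274795522176 [-0.75821772 -0.38854457  0.00093567  0.2696227 ]
{'clock': 0.1, 'joints': array([ 1.14589150e+00,  8.79033648e-02,  1.37208248e+00,  9.59627927e-06,
        1.68357506e+00, -1.03078938e-01]), 'joint_vel': array([-0.00139148, -0.00162144, -0.00339962, -0.00037459,  0.00118226,
       -0.00072293]), 'tau': array([ 2.25839314e-03, -3.41247761e+01, -3.03303766e+01,  7.19900848e-02,
        3.03477456e-02, -8.35756646e-05]), 'tcp_pos': array([0.17375629, 0.5213273 , 0.20441951]), 'eef_rot': array([-3.13963583e+00, -2.12012762e-04,  2.81976763e+00]), 'force': array([ 0.35152494, -0.30124444,  0.18129885]), 'ft_torque': array([0.01586091, 0.03812826, 0.00087395]), 'finger_gap': 0.9984523553960152}
```

View pics/top0.png

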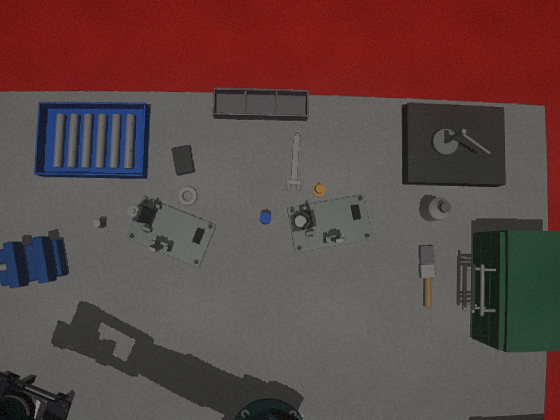

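View pics/side0.png

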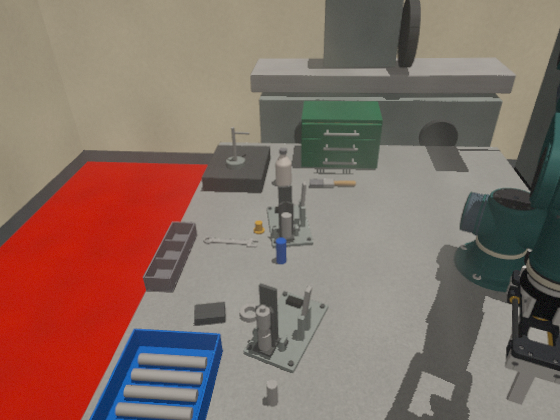

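Both views show two stations. The left one in the top view (172,230; side view 285,325) is next to the ring gauge and holds a work piece with a groove and stub. The right one (330,222; side 290,225) is next to the brass bush. I'll measure both plates and enlarge the crops.

```bash
python3 - <<'E'
from h import *
d=np.load('top0.npz');P=d['P'];im=d['img']
print('bench z',np.nanmedian(P[270:290,150:250,2]))
for nm,(x0,y0,x1,y1) in dict(a=(115,180,225,275),b=(280,180,380,260)).items():
    sub=P[y0:y1,x0:x1].reshape(-1,3); s=sub[np.abs(sub[:,2]-.012)<.006][:,:2]
    # drop isolated
    from scipy.spatial import cKDTree
    t=cKDTree(s);s=s[[len(q)>12 for q in t.query_ball_point(s,.008)]]
    r=cv2.minAreaRect((s*1000).astype(np.float32));print(nm,len(s),r,cv2.boxPoints(r).tolist())
    hi=sub[sub[:,2]>.05]; print(np.round(hi[np.argsort(-hi[:,2])][::12],3).tolist())
s=np.load('side0.npz')['img']
a=cv2.resize(s[270:390,220:340],(480,480),interpolation=3);b=cv2.resize(s[165:285,230:350],(480,480),interpolation=3)
o=np.hstack([a,b]);o=np.clip(cv2.resize(o,(800,400)).astype(float)*1.6,0,255);cv2.imwrite('pics/crop1.png',o)
E
```

```text
bench z 0.00013008280779736037
a 2727 ((586.1640625, 265.34112548828125), (212.74688720703125, 192.5326385498047), 69.57367706298828) [[458.8262023925781, 199.25344848632812], [639.252685546875, 132.05905151367188], [713.501953125, 331.4288024902344], [533.075439453125, 398.6231994628906]]
[[0.574, 0.332, 0.192], [0.599, 0.327, 0.186], [0.589, 0.327, 0.185], [0.607, 0.319, 0.182], [0.604, 0.319, 0.181], [0.607, 0.318, 0.174], [0.573, 0.332, 0.163], [0.503, 0.296, 0.16], [0.511, 0.304, 0.158], [0.506, 0.297, 0.156], [0.513, 0.3, 0.154], [0.598, 0.348, 0.151], [0.513, 0.298, 0.149], [0.506, 0.289, 0.146], [0.503, 0.289, 0.143], [0.614, 0.339, 0.141], [0.612, 0.346, 0.139], [0.596, 0.364, 0.138], [0.592, 0.356, 0.138], [0.604, 0.342, 0.137], [0.599, 0.344, 0.136], [0.615, 0.338, 0.134], [0.59, 0.35, 0.132], [0.6, 0.321, 0.129], [0.613, 0.335, 0.123], [0.518, 0.305, 0.119], [0.601, 0.321, 0.116], [0.513, 0.286, 0.109], [0.614, 0.337, 0.104], [0.579, 0.329, 0.097], [0.577, 0.331, 0.092], [0.52, 0.316, 0.089], [0.528, 0.312, 0.087], [0.52, 0.315, 0.085], [0.516, 0.281, 0.084], [0.516, 0.27
[... 692 characters left out ...]
.088, 0.138], [0.594, -0.089, 0.137], [0.574, -0.079, 0.136], [0.606, -0.086, 0.134], [0.592, -0.089, 0.13], [0.545, -0.159, 0.121], [0.602, -0.073, 0.114], [0.59, -0.089, 0.108], [0.574, -0.066, 0.106], [0.595, -0.058, 0.105], [0.585, -0.066, 0.104], [0.59, -0.069, 0.103], [0.587, -0.066, 0.103], [0.574, -0.061, 0.102], [0.59, -0.058, 0.101], [0.588, -0.079, 0.1], [0.585, -0.064, 0.098], [0.585, -0.054, 0.095], [0.549, -0.161, 0.088], [0.589, -0.088, 0.086], [0.554, -0.177, 0.084], [0.543, -0.139, 0.082], [0.573, -0.063, 0.08], [0.594, -0.055, 0.068], [0.543, -0.136, 0.057]][ WARN:0@0.767] global loadsave.cpp:1063 imwrite_ Unsupported depth image for selected encoder is fallbacked to CV_8U.
```

View pics/crop1.png

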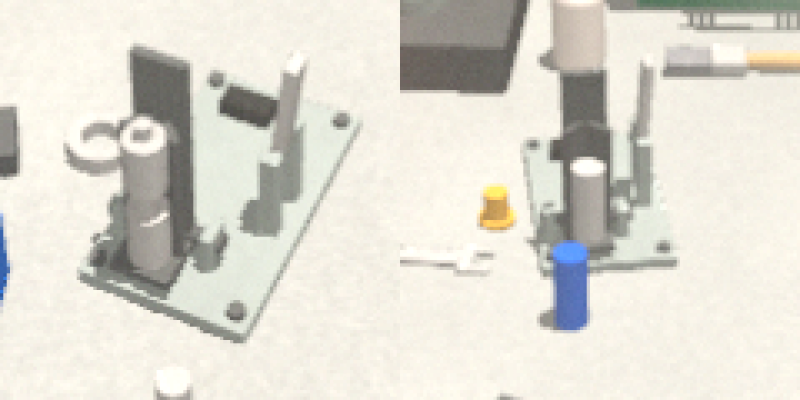

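The left crop shows a grooved, stubbed spindle beside the ring, so that is station_a. The right crop is the plain bar with the blue look-alike in front, so that is station_b. The ring got into the plate fit, so I'll isolate the plate.

```bash
python3 - <<'E'
from h import *
d=np.load('top0.npz');P=d['P'];im=d['img']
m=(np.abs(P[...,2]-.012)<.005).astype(np.uint8); m[:180]=0;m[275:]=0;m[:,:115]=0;m[:,225:]=0
m=cv2.morphologyEx(m,cv2.MORPH_OPEN,np.ones((3,3)))
n,l,st,_=cv2.connectedComponentsWithStats(m,connectivity=4)
k=1+np.argmax(st[1:,4]);print(st[1:])
s=P[l==k][:,:2]
r=cv2.minAreaRect((s*1000).astype(np.float32));print(r,cv2.boxPoints(r).tolist())
b=cv2.boxPoints(r)/1000
# yaw: long axis
e=[b[1]-b[0],b[2]-b[1]];L=max(e,key=np.linalg.norm); L=L/np.linalg.norm(L); L=L if L[1]>0 else -L
yaw=np.arctan2(-L[0],L[1]); Rz=np.array([[np.cos(yaw),-np.sin(yaw)],[np.sin(yaw),np.cos(yaw)]])
O=np.array(r[0])/1000-Rz@[-.0175,-.0605]
print('yaw',yaw,'O',O)
for f,pt in (('top0',None),('side0',None)):
    Q=np.load(f+'.npz')['P'].reshape(-1,3); Q=Q[~np.isnan(Q[:,0])]
    q=np.c_[(Q[:,:2]-O)@Rz,Q[:,2]]
    near=(abs(q[:,0])<.1)&(q[:,1]<.06)&(q[:,1]>-.18)
    q=q[near]
    t=q[(abs(q[:,0])<.035)&(q[:,2]>.155)&(abs(q[:,1])<.03)];print(f,'spine top',t.min(0),t.max(0),np.median(t,0))
    t=q[(q[:,0]<-.04)&(q[:,2]>.09)];print('keeper',t.min(0),t.max(0),np.median(t,0),t[np.argsort(-t[:,2])][:6].round(3).tolist())
    t=q[(q[:,2]>.137)&(q[:,2]<.153)&(q[:,1]>.008)&(abs(q[:,0])<.03)];print('stub',t.min(0),t.max(0),np.median(t,0))
E
```

```text
[[ 194  195    3    3    9]
 [ 143  197    3    3    9]
 [ 148  199    3    4   12]
 [ 141  202    3    3    9]
 [ 148  205    3    3    9]
 [ 150  205   59   56 1678]
 [ 157  209    3    3    9]
 [ 130  222   20   23  240]
 [ 204  222    8   13   53]
 [ 211  228    3    3    9]
 [ 128  234    3    5   15]
 [ 198  259    3    4   12]
 [ 192  262    3    3    9]
 [ 197  264    3    3    9]]
((547.0357666015625, 254.5074462890625), (165.08016967773438, 124.03924560546875), 69.03376007080078) [[459.58807373046875, 199.62393188476562], [575.4148559570312, 155.24050903320312], [634.4834594726562, 309.3909606933594], [518.6566772460938, 353.7743835449219]]
yaw -0.36592987 O [0.58502509 0.30474002]
top0 spine top [-0.02087621  0.01875156  0.15528354] [0.0158825  0.02868137 0.19180671] [-0.00174746  0.02165506  0.1815568 ]
keeper [-0.07614031 -0.04409082  0.09065856] [-0.05784829 -0.02347304  0.16236394] [-0.06575768 -0.03581813  0.1455383 ] [[-0.066, -0.035, 0.162], [-0.074, -0.028, 0.161], [-0.068, -0.03, 0.16], [-0.07, -0.031, 0.16], [-0.068, -0.038, 0.16], [-0.072, -0.027, 0.16]]
stub [-0.02188203  0.01945361  0.13713959] [0.01514189 0.05933249 0.15158617] [-0.00298966  0.0443261   0.14123078]
side0 spine top [-0.02233662  0.01840416  0.15513626] [0.01968759 0.02961096 0.18666679] [-0.00362431  0.02691016  0.17343381]
keeper [-0.07531244 -0.04409127  0.09042685] [-0.05914207 -0.02143189  0.1600549 ] [-0.06913327 -0.02533677  0.13200636] [[-0.075, -0.025, 0.16], [-0.068, -0.029, 0.16], [-0.069, -0.033, 0.16], [-0.071, -0.028, 0.159], [-0.073, -0.04, 0.159], [-0.074, -0.037, 0.159]]
stub [-0.02236119  0.02262696  0.13705959] [0.01772072 0.05957318 0.1522499 ] [-0.00440998  0.02855671  0.1425235 ]
```

Station A: the plate's far end and side edges, the spine (y +23 mm) and the keeper (y −33 mm, should be −57) all give the same ~24 mm shift. That puts the origin at about (0.592, 0.328) with yaw −0.366. Next I shut the gripper, raise it, and turn so that tool x = station +y and tool y = station +x.

```bash
cat >> h.py <<'E'
O=np.array([.5917,.3279]);YAW=-.366
Rz=np.array([[np.cos(YAW),-np.sin(YAW)],[np.sin(YAW),np.cos(YAW)]])
def st(): # tcp in station frame (mm)
    o=status.get_obs();p=o['tcp_pos'];return np.r_[(p[:2]-O)@Rz,p[2]]*1000,o
def togo(x,y,z): # station target mm -> shift in full-scale units along tool axes
    s,o=st();d=np.r_[Rz@[(x-s[0])/1000,(y-s[1])/1000],(z-s[2])/1000]
    Rt=R.from_euler('xyz',o['eef_rot']);
    want=R.from_matrix(np.c_[np.r_[Rz@[0,1],0],np.r_[Rz@[1,0],0],[0,0,-1]])
    print('t',round(o['clock'],2),'st',s.round(1),'shift',(Rt.inv().apply(d)/.05).round(2),'turn',((Rt.inv()*want).as_rotvec()/.08).round(2),'F',(np.r_[Rz.T@o['force'][:2],o['force'][2]]).round(1),o['finger_gap'])
E
Z='[{"linear":[0,0,-0.3],"angular":[0,0,1]},{"linear":[0,0,-0.3],"angular":[0,0,1]},{"linear":[0,0,-0.3],"angular":[0,0,1]},{"linear":[0,0,-0.3],"angular":[0,0,1]},{"linear":[0,0,-0.3],"angular":[0,0,1]}]'
python3 -m pendant '[{"linear":[0,0,-0.3],"angular":[0,0,1]},{"linear":[0,0,-0.3],"angular":[0,0,1]},{"linear":[0,0,-0.3],"angular":[0,0,1]},{"linear":[0,0,-0.3],"angular":[0,0,1]},{"linear":[0,0,-0.3],"angular":[0,0,1]}]' 0
python3 -c "from h import *;togo(0,45,250)"
```

```text
clock: 0.72
tcp_pos: [0.1738, 0.5216, 0.2803]
eef_rot: [-3.14, 0.0, 2.417]
force: [-0.6, -0.1, 0.1]
finger_gap: 0.504
t 0.72 st [-459.5   31.3  280.3] shift [-8.51  3.48  0.6 ] turn [-1.000e-02  1.000e-02  1.515e+01] F [-0.5 -0.3  0.1] 0.5036870931546966
```

```bash
python3 -m pendant '[{"linear":[0,0,0],"angular":[0,0,1]},{"linear":[0,0,0],"angular":[0,0,1]},{"linear":[0,0,0],"angular":[0,0,1]},{"linear":[0,0,0],"angular":[0,0,1]},{"linear":[0,0,0],"angular":[0,0,1]}]' >/dev/null
python3 -m pendant '[{"linear":[0,0,0],"angular":[0,0,1]},{"linear":[0,0,0],"angular":[0,0,1]},{"linear":[0,0,0],"angular":[0,0,1]},{"linear":[0,0,0],"angular":[0,0,1]},{"linear":[0,0,0],"angular":[0,0,1]}]' >/dev/null
python3 -m pendant '[{"linear":[0,0,0],"angular":[0,0,1]},{"linear":[0,0,0],"angular":[0,0,1]},{"linear":[0,0,0],"angular":[0,0,1]},{"linear":[0,0,0],"angular":[0,0,1]},{"linear":[0,0,0],"angular":[0,0,1]}]' >/dev/null
python3 -c "from h import *;togo(0,45,250)"
```

```text
t 2.6 st [-459.5   31.3  279.8] shift [0.16 9.19 0.59] turn [-0.    0.02  0.15] F [-0.4 -0.2 -0.4] 0.0063828981498355196
```

```bash
python3 -m pendant '[{"linear":[0.04,0.8,0],"angular":[0,0,0.15]},{"linear":[0,0.8,0],"angular":[0,0,0]},{"linear":[0.04,0.8,0],"angular":[0,0,0]},{"linear":[0.04,0.8,0],"angular":[0,0,0]},{"linear":[0.04,0.8,0],"angular":[0,0,0]}]'
python3 -m pendant '[{"linear":[0,0.8,0],"angular":[0,0,0]},{"linear":[0,0.8,0],"angular":[0,0,0]},{"linear":[0,0.8,0],"angular":[0,0,0]},{"linear":[0,0.8,0],"angular":[0,0,0]},{"linear":[0,0.8,0],"angular":[0,0,0]}]'
python3 -c "from h import *;togo(0,45,177)"
```

```text
clock: 3.22
tcp_pos: [0.3649, 0.458, 0.2798]
eef_rot: [-3.141, 0.001, 1.208]
force: [-0.3, -0.4, 0.2]
finger_gap: 0.007
clock: 3.85
tcp_pos: [0.5519, 0.387, 0.2796]
eef_rot: [-3.141, 0.001, 1.208]
force: [0.6, 0.3, -0.0]
finger_gap: 0.003
t 3.85 st [-58.4  41.  279.6] shift [0.08 1.17 2.05] turn [-0.01  0.01  0.04] F [ 0.4  0.5 -0. ] 0.003431273152355333
```

```bash
python3 -m pendant '[{"linear":[0,0.6,0],"angular":[0,0,0]},{"linear":[0,0.57,0.4],"angular":[0,0,0]},{"linear":[0,0,0.8],"angular":[0,0,0]},{"linear":[0,0,0.6],"angular":[0,0,0]},{"linear":[0,0,0.25],"angular":[0,0,0]}]'
python3 - <<'E'
from h import *
togo(0,16,177)
c=cap('side');cv2.imwrite('pics/s2.png',np.clip(cv2.resize(c['img'][210:390,180:400],(770,630)).astype(float)*1.5,0,255).astype(np.uint8)[:600])
E
```

```text
clock: 4.47
tcp_pos: [0.6044, 0.3662, 0.1742]
eef_rot: [-3.138, 0.004, 1.208]
force: [-0.3, 0.2, -0.1]
finger_gap: 0.005
t 4.47 st [ -1.8  40.3 174.2] shift [-0.49  0.04 -0.05] turn [-0.05  0.05  0.04] F [-0.3  0.1 -0.1] 0.00451944760196751
```

View pics/s2.png

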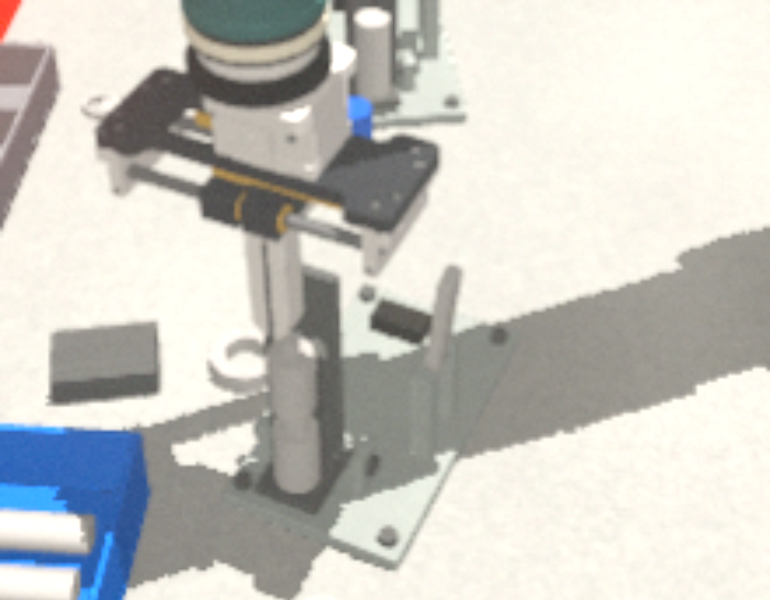

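The shut fingertips are on the tongue's centre line on the spindle side, clear of the spindle's stub, and the keeper is clear to the right. Now I tip it along the arc at about 0.8 rad/s.

```bash
python3 -m pendant '[{"linear":[-0.25,0.04,-0.05],"angular":[0,0,0]},{"linear":[-0.25,0,0],"angular":[0,0,0]},{"linear":[-0.15,0,0],"angular":[0,0,0]},{"linear":[-0.15,0,0.01],"angular":[0,0,0]},{"linear":[-0.2,0,0.02],"angular":[0,0,0]}]'
python3 -c "from h import *;togo(0,-17,175)"
```

```text
clock: 5.15
tcp_pos: [0.5914, 0.3216, 0.1825]
eef_rot: [3.136, -0.009, 1.209]
force: [2.6, 5.2, 2.7]
finger_gap: 0.003
t 5.15 st [  2.   -6.  182.5] shift [-0.22 -0.04  0.15] turn [ 0.06 -0.12  0.05] F [0.5 5.8 2.7] 0.0034218055045027638
```

```bash
python3 -m pendant '[{"linear":[-0.12,0,0.12],"angular":[0,0,0]},{"linear":[-0.24,0,0.08],"angular":[0,0,0]},{"linear":[-0.26,0,0.1],"angular":[0,0,0]},{"linear":[-0.26,0,0.12],"angular":[0,0,0]}]'
python3 -c "from h import *;togo(0,-71.7,153.6)"
```

```text
clock: 5.65
tcp_pos: [0.5756, 0.2794, 0.162]
eef_rot: [3.136, -0.007, 1.208]
force: [1.9, 3.4, 6.1]
finger_gap: 0.007
t 5.65 st [  2.3 -51.1 162. ] shift [-0.41 -0.05  0.16] turn [ 0.07 -0.09  0.05] F [0.6 3.9 6.1] 0.007348311362530715
```

```bash
python3 -m pendant '[{"linear":[-0.25,0,0.11],"angular":[0,0,0]},{"linear":[-0.25,0,0.14],"angular":[0,0,0]},{"linear":[-0.22,0,0.16],"angular":[0,0,0]},{"linear":[-0.2,0,0.18],"angular":[0,0,0]}]'
python3 -c "from h import *;togo(0,-113.5,112.8)"
```

```text
clock: 6.15
tcp_pos: [0.5581, 0.2346, 0.128]
eef_rot: [3.14, -0.001, 1.208]
force: [4.0, 1.9, 1.4]
finger_gap: 0.006
t 6.15 st [  2.  -99.1 128. ] shift [-0.29 -0.04  0.3 ] turn [ 0.02 -0.01  0.03] F [3.1 3.2 1.4] 0.005919308941304203
```

```bash
python3 -m pendant '[{"linear":[-0.18,0,0.2],"angular":[0,0,0]},{"linear":[-0.16,0,0.23],"angular":[0,0,0]},{"linear":[-0.14,0,0.25],"angular":[0,0,0]},{"linear":[-0.11,0,0.26],"angular":[0,0,0]}]'
python3 - <<'E'
from h import *
togo(0,-136,59)
c=cap('side');cv2.imwrite('pics/s3.png',np.clip(cv2.resize(c['img'][210:390,180:400],(733,600)).astype(float)*1.5,0,255).astype(np.uint8))
E
```

```text
clock: 6.65
tcp_pos: [0.5467, 0.207, 0.0804]
eef_rot: [-3.141, 0.001, 1.208]
force: [3.4, 1.5, 2.7]
finger_gap: 0.008
t 6.65 st [   1.2 -129.    80.4] shift [-0.14 -0.02  0.43] turn [-0.01  0.01  0.04] F [2.6 2.7 2.7] 0.007799987808023587
```

View pics/s3.png

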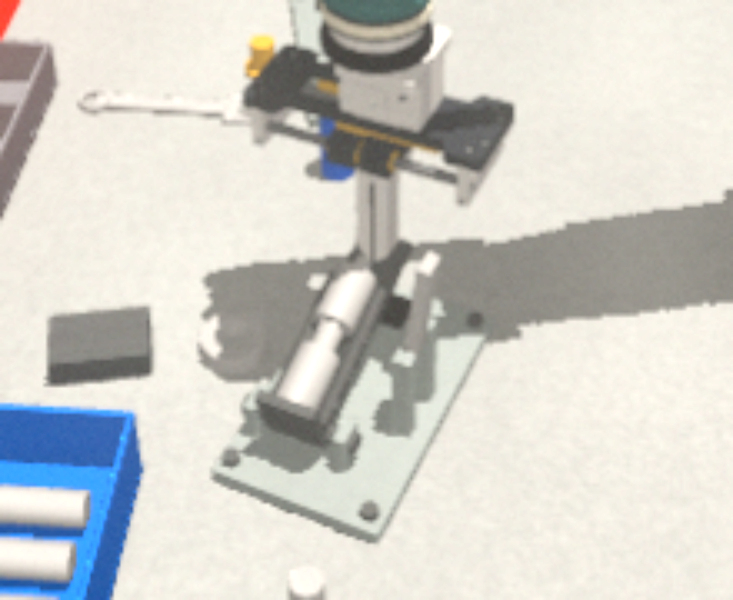

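The cradle is about three quarters over, the spindle is seated, and the fingertips are on the tongue beyond the stub. Pressing on down onto the rest.

```bash
python3 -m pendant '[{"linear":[-0.09,0,0.26],"angular":[0,0,0]},{"linear":[-0.06,0,0.26],"angular":[0,0,0]},{"linear":[-0.03,0,0.24],"angular":[0,0,0]},{"linear":[0,0,0.2],"angular":[0,0,0]},{"linear":[0,0,0.05],"angular":[0,0,0]}]'
python3 -c "from h import *;togo(0,-139,33)"
```

```text
clock: 7.32
tcp_pos: [0.5432, 0.1987, 0.0339]
eef_rot: [-3.14, 0.002, 1.208]
force: [-11.6, -3.1, 25.8]
finger_gap: 0.004
t 7.33 st [   0.9 -138.    33.9] shift [-0.02 -0.02  0.02] turn [-0.02  0.03  0.04] F [-9.7 -7.  25.8] 0.004104243763072016
```

```bash
python3 -m pendant '[{"linear":[0,0,-0.15],"angular":[0,0,0]},{"linear":[0,0,-0.5],"angular":[0,0,0]},{"linear":[0,-0.2,-0.8],"angular":[0,0,0]},{"linear":[0,-0.5,-0.8],"angular":[0,0,0]},{"linear":[0,-0.6,-0.6],"angular":[0,0,0]}]'
python3 -m pendant '[{"linear":[0.1,-0.6,-0.25],"angular":[0,0,0]},{"linear":[0.5,-0.1,0],"angular":[0,0,0]},{"linear":[0.6,0,0],"angular":[0,0,0]},{"linear":[0.4,0,0.2],"angular":[0,0,0]},{"linear":[0,0,0.2],"angular":[0,0,0]}]'
python3 - <<'E'
from h import *
togo(-97,-57,145)
c=cap('side');P=cloud(c)
cv2.imwrite('pics/s4.png',np.clip(cv2.resize(c['img'][210:390,180:400],(733,600)).astype(float)*1.5,0,255).astype(np.uint8))
Q=P.reshape(-1,3);q=np.c_[(Q[:,:2]-O)@Rz,Q[:,2]]*1000
t=q[(abs(q[:,0]+67)<14)&(abs(q[:,1]+57)<18)&(q[:,2]>135)&(q[:,2]<166)];print('keeper',t.min(0),t.max(0),np.median(t,0))
t=q[(abs(q[:,0])<15)&(q[:,1]<-128)&(q[:,1]>-150)&(q[:,2]>20)&(q[:,2]<80)];print('tongue',np.median(t,0),len(t))
E
```

```text
clock: 7.95
tcp_pos: [0.4836, 0.2226, 0.1744]
eef_rot: [3.14, -0.001, 1.207]
force: [1.0, 1.0, 0.2]
finger_gap: 0.001
clock: 8.57
tcp_pos: [0.4791, 0.3103, 0.1643]
eef_rot: [-3.141, 0.001, 1.209]
force: [-0.2, 0.5, 0.2]
finger_gap: 0.006
t 8.57 st [-98.9 -56.7 164.3] shift [-0.01  0.04  0.39] turn [-0.01  0.01  0.06] F [-0.4  0.4  0.2] 0.00555536113615348
keeper [-73.32349561 -66.31454209 135.21024769] [-62.98412027 -46.40684231 161.4895678 ] [-69.37346237 -51.27893135 153.93954452]
tongue [  -5.52803038 -141.89638207   33.60898762] 46
```

View pics/s4.png

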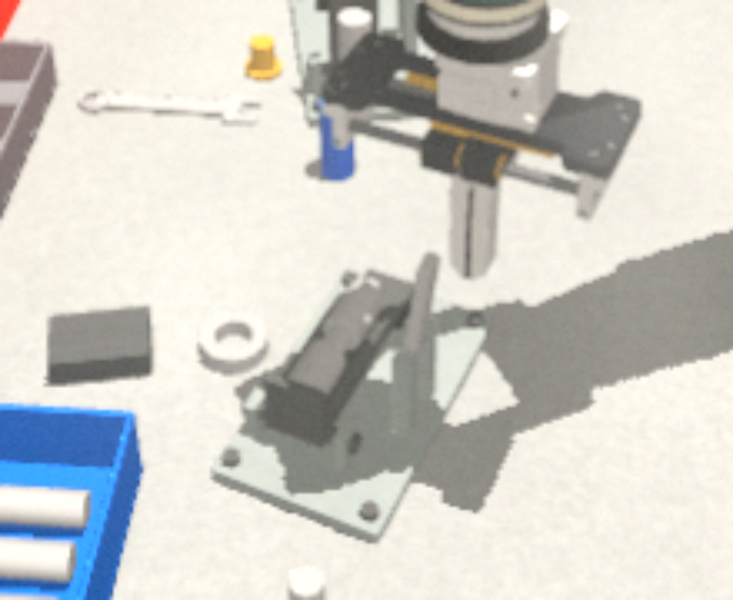

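The cradle is lying fully down (tongue top at z 33.6 mm against 34 expected), the spindle is seated, and the ring and block are in place. The fingertips are on the −x side of the parked keeper. Next: go down to z ≈ 146 mm and push the keeper over along its arc.

```bash
python3 -m pendant '[{"linear":[0,0,0.2],"angular":[0,0,0]},{"linear":[0,0.1,0.17],"angular":[0,0,0]},{"linear":[0,0.2,0],"angular":[0,0,0]},{"linear":[0,0.2,0],"angular":[0,0,0]},{"linear":[0,0.2,0],"angular":[0,0,0]}]'
python3 -c "from h import *;togo(-50,-57,143)"
python3 -m pendant '[{"linear":[0,0.22,0.01],"angular":[0,0,0]},{"linear":[0,0.2,0.04],"angular":[0,0,0]},{"linear":[0,0.2,0.08],"angular":[0,0,0]},{"linear":[0,0.15,0.08],"angular":[0,0,0]}]'
python3 -c "from h import *;togo(-26,-57,129)"
```

```text
clock: 9.25
tcp_pos: [0.5126, 0.2969, 0.1478]
eef_rot: [3.141, -0.001, 1.207]
force: [-1.4, -0.4, -0.0]
finger_gap: 0.007
t 9.25 st [-62.8 -57.3 147.8] shift [0.01 0.26 0.1 ] turn [ 0.   -0.01  0.03] F [-1.2 -0.8 -0. ] 0.00728111364562571
clock: 9.75
tcp_pos: [0.5485, 0.2834, 0.1368]
eef_rot: [3.141, -0.001, 1.208]
force: [0.3, 0.4, 0.8]
finger_gap: 0.005
t 9.75 st [-24.4 -57.  136.8] shift [ 0.   -0.03  0.16] turn [ 0.   -0.01  0.04] F [0.1 0.4 0.8] 0.004501726298292388
```

```bash
python3 -m pendant '[{"linear":[0,0.05,0.22],"angular":[0,0,0]},{"linear":[0,0.11,0.2],"angular":[0,0,0]},{"linear":[0,0.1,0.2],"angular":[0,0,0]},{"linear":[0,0.08,0.22],"angular":[0,0,0]},{"linear":[0,0.05,0.2],"angular":[0,0,0]}]'
python3 -c "from h import *;togo(-2.5,-57,82)"
```

```text
clock: 10.38
tcp_pos: [0.566, 0.2765, 0.0841]
eef_rot: [-3.141, 0.0, 1.208]
force: [-0.5, 0.7, -0.2]
finger_gap: 0.004
t 10.38 st [ -5.6 -57.2  84.1] shift [0.   0.06 0.04] turn [-0.    0.    0.04] F [-0.7  0.4 -0.2] 0.0036253946188564445
```

```bash
python3 -m pendant '[{"linear":[0,0.03,0.04],"angular":[0,0,0]},{"linear":[0,0,0.03],"angular":[0,0,0]},{"linear":[0,0,0],"angular":[0,0,0]}]'
python3 -c "from h import *;togo(-2.5,-57,82)"
```

```text
clock: 10.75
tcp_pos: [0.5667, 0.2762, 0.0822]
eef_rot: [-3.141, 0.0, 1.208]
force: [-3.5, -0.1, 4.8]
finger_gap: 0.006
t 10.75 st [ -4.8 -57.2  82.2] shift [0.   0.05 0.  ] turn [-0.01  0.    0.04] F [-3.2 -1.3  4.8] 0.005568086945208419
```

The tips press at 82.2 mm with 4.8 N, so the keeper is on its stop. Now I back straight off, go clear and check.

```bash
python3 -m pendant '[{"linear":[0,0,-0.1],"angular":[0,0,0]},{"linear":[0,0,-0.6],"angular":[0,0,0]},{"linear":[0,0,-0.9],"angular":[0,0,0]},{"linear":[0,0,-0.9],"angular":[0,0,0]},{"linear":[0,-0.5,-0.5],"angular":[0,0,0]}]' >/dev/null
python3 -m pendant '[{"linear":[0,-0.9,0],"angular":[0,0,0]},{"linear":[0,-0.9,0],"angular":[0,0,0]},{"linear":[0,-0.9,0],"angular":[0,0,0]},{"linear":[0,-0.5,0],"angular":[0,0,0]},{"linear":[0,0,0],"angular":[0,0,0]}]'
python3 - <<'E'
from h import *
for n in('side','top'):
    c=cap(n);Q=cloud(c).reshape(-1,3);q=np.c_[(Q[:,:2]-O)@Rz,Q[:,2]]*1000
    if n=='side': cv2.imwrite('pics/s5.png',np.clip(cv2.resize(c['img'][160:400,180:460],(700,600)).astype(float)*1.5,0,255).astype(np.uint8))
    for nm,x0,x1 in(('near',-50,-25),('tipend',0,20)):
        t=q[(q[:,0]>x0)&(q[:,0]<x1)&(abs(q[:,1]+57)<8)&(q[:,2]>50)&(q[:,2]<130)];print(n,nm,np.median(t,0),len(t))
    t=q[(abs(q[:,0])<15)&(q[:,1]<-132)&(q[:,1]>-150)&(q[:,2]>20)&(q[:,2]<80)];print('tongue',np.median(t,0),len(t))
    if n=='top':
        P0=np.load('top0.npz')['P'];D=abs(cloud(c)[...,2]-P0[...,2]);D[np.isnan(D)]=0
        m=cv2.morphologyEx((D>.012).astype(np.uint8),cv2.MORPH_OPEN,np.ones((3,3)));print('changed regions',cv2.connectedComponentsWithStats(m)[2][1:].tolist())
E
```

```text
clock: 12.0
tcp_pos: [0.3936, 0.3424, 0.2321]
eef_rot: [3.14, -0.001, 1.21]
force: [0.2, -0.2, -1.0]
finger_gap: 0.002
side near [-37.21487374 -55.95534197  81.58771045] 64
side tipend [  9.71376541 -55.44458875  80.54018845] 66
tongue [  -3.356077   -142.2369098    33.10719147] 44
top near [-37.29473893 -56.30683136  81.93821915] 57
top tipend [ 10.16025338 -57.25468474  80.9850684 ] 46
tongue [-1.16905307e-01 -1.40762693e+02  3.46575021e+01] 77
changed regions [[128, 205, 23, 19, 291], [148, 210, 48, 42, 941], [199, 231, 7, 13, 48], [0, 259, 177, 161, 13911], [263, 408, 27, 12, 249], [292, 415, 5, 5, 20]]
```

View pics/s5.png

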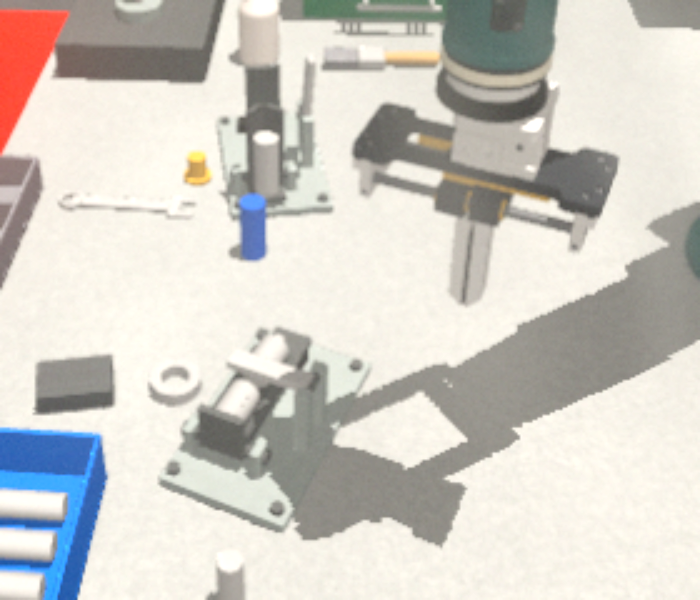

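The keeper lies level across the spindle (top at 81–82 mm along its length), the cradle is down and the arm is clear. Only station A and the arm itself have changed, so I'm handing in.

```bash
python3 -c "from rig import finish_job;print(finish_job())"
```

```text
the job is handed in; nothing more can be done
None
```

The stepped spindle's cradle is down on its rest and its keeper lies level across the spindle. I handed the job in at about 12 s of the 53 s allowed; no verdict was reported.

**What I did:** I kept the gripper shut throughout and pushed the tongue over along its arc at about 0.8 rad/s with the fingertips. I pressed it onto the rest with about 26 N, then pushed the keeper over from its outer side until it met its stop at about 5 N. Nothing was taken between the fingers or lifted.

**Last checks:**

| Check | Measured | Expected |
|---|---|---|
| Tongue top height | 33–35 mm | 34 mm |
| Keeper top height along the bar | 80.5–82 mm (level) | 82 mm |

- **Spindle:** it looks seated in its V in the last picture; I did not measure its distance from its seat.
- **Everything else:** the before/after depth comparison from the top camera showed changes only at this station and the arm. The other station and the bystanders in view looked unmoved.
- **Arm:** it stands clear and touches nothing.

No final check failed. My first plate fit was off by 24 mm because part of the plate was hidden; I corrected it from the spine and keeper positions before moving.

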